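# Free the seized lock pin of a circuit-board holder

### The job

The T-handled lock pin has seized in the circuit-board holder. Take it by its cross-bar and work it free: twist it a good 25 degrees counterclockwise (seen from above) from where it stands, then a good 25 degrees clockwise past where it stood, pulling upwards as you twist so that it has begun to creep out by the time it is turned clockwise, then draw it right out. Put it shaft-down into the open round tin, let go and leave the tin standing upright; leave the round-headed pin where it is.

Things in the scene. Friction and masses are not known exactly. Their poses are not given: they have to be found in the camera images.
- lock_pin: Steel pin, 0.12 kg, upright in either bore of the holder. Origin: shaft's lower end; z up. Shaft 12 mm dia, its 30 mm all in the bore at first; 22 mm collar; on top a T cross-bar 50 mm along y, 12 mm wide (x), 14 mm tall, centre 60 mm above the origin. Its y starts 45 deg counterclockwise of the holder's y. Seized: about 18 N to pull straight, about 0.1 N m to turn; slides easier while turning.
- pivot_pin: Steel pin with the same shaft and collar but a round mushroom head 28 mm in diameter, 69 mm long overall, seized in the holder's other bore. Origin at the shaft's lower end, z up. It must stay where it is.
- holder: Circuit-board holder, fixed: aluminium block 70 mm along x, 160 mm along y, 45 mm tall, with two upright through bores 50 mm either side of its centre along y; the pins' 6 mm thick collars rest on its top. A green circuit board at 30 mm height on its +x side reaches 146 mm from the centre. Origin: centre of the block's underside; z up.
- tin: Open round tin, bare steel, loose, 0.3 kg: 90 mm outside diameter, 45 mm tall, wall 3 mm, floor 4 mm thick. Origin: centre of its underside; z up. A pin let go in it leans against the rim.
Not all that is in view belongs to the job. What is shaped like the lock_pin but black or yellow is not meant.

How it is judged:
On the way, in this order (a step that is already met when the one before it is completed fails the run):
1. the lock pin is turned at least 15 degrees counterclockwise from its start while its shaft is still in the bore (angle between the y axis of lock_pin and the y axis of holder, either way round above 1.047 rad and z of lock_pin in the frame of holder below 0.04 m and angle between lock_pin's own z axis and vertical below 0.2 rad), for 0.1 s.
2. then it is turned at least 15 degrees clockwise past its start, risen by at least 2 mm and its shaft still in the bore (angle between the y axis of lock_pin and the y axis of holder, either way round below 0.524 rad and z of lock_pin in the frame of holder between 0.017 and 0.044 m and angle between lock_pin's own z axis and vertical below 0.2 rad), for 0.1 s.
3. the pin is drawn right out of the bore (z of lock_pin in the frame of holder above 0.047 m), for 0.1 s.
At the end, for the whole second after the job is handed in: The lock pin stands or leans in the tin at rest, let go: its shaft end within 42 mm of the tin's axis and less than 20 mm above the tin's underside, head up; the tin is upright within 10 degrees on the table (horizontal distance between lock_pin and tin below 0.042 m and z of lock_pin in the frame of tin between 0 and 0.02 m and angle between lock_pin's own z axis and vertical below 1.2 rad and angle between tin's own z axis and vertical below 0.17 rad and height (world z) of tin below 0.01 m and linear speed of lock_pin below 0.03 m/s and contact force between the fingers and lock_pin below 0.1 N); the robot touches nothing.
It fails at once if the round-headed pin is moved by more than 8 mm (distance of pivot_pin from where it was at the start of the episode above 0.008 m).
It also fails if it takes over 48 s, if anything falls off the work surface, if the arm or the gripper's body presses on something with over 40 N, if the wrist force passes 120 N, or if a joint passes its speed limit or range.

### The arm

A 7-joint arm with a two-finger parallel gripper is mounted at the origin on the work surface. World frame = base frame: x ahead of the robot, y to its left, z up, the work surface at z = 0. Lengths are in m, angles in rad, forces in N, time in s.
With the tool pointing down it reaches from about 0.4 to 0.925 m from the base axis. Payload 5.6 kg.
Tool frame: the origin (TCP) lies midway between the tips of the shut fingers; the grasp point (between the pads) lies 19 mm behind it (arm.grip_point_offset is the z of the grasp point in the tool frame, in m); z points along the fingers, y is the line along which they close (so a half turn about z gives the same grasp; the last joint's range is limited). The gripper opens to 85 mm and grips with 20 to 120 N. Pads are 22 mm wide; open, the fingers measure 114 mm over their backs; the gripper's body (76 mm by 85 mm) begins 54 mm behind the grasp point. The pads swing forward as they close: fully open they stand 13 mm farther back than shut.
Start: joints at [-1.194, 0.468, -0.012, 1.603, 0.006, 1.071, -0.056], TCP at [0.265, 0.594, 0.231] pointing down, gripper open.
Joint ranges: [-2.53, 2.53], [-0.31, 2.02], [-1.57, 1.55], [0.28, 2.44], [-1.29, 4.43], [0.15, 1.84], [-2.92, 2.92]. Speed limits (rad/s): [2.57, 2.57, 3.14, 3.14, 3.14, 3.14, 3.14].

### API

Orientations are given as a 3x3 rotation matrix whose columns are the frame's x, y, z axes.
In Python, from station import monitor, optics, order, models, arm gives the robot as it stands. The module is installed in compiled form; this text tells all that it offers.
- The arm moves only by the tool carry_out, never from a script. Its argument "plan" is a list of rows, each an object with "hand": the closure, from 0 (fully open) to 1 (shut); "dp": the shift along the tool's x, y, z in m, a list of three; "rotation": the turn, a rotation vector about the tool's x, y, z in rad, a list of three. A call has 1 to 5 rows; each row is the pose to reach, as a shift and turn from the pose commanded when the call began, along the tool's axes at that moment; what a row does not reach only later rows make up. A row lasts 1/12 s, in which the tool goes at most 41.7 mm and 7.16 degrees, less where a joint would pass 70% of its speed; a pose out of reach is approached as far as the arm can. A call with a gripper value outside its range is refused whole. The fingers move at their own pace and stop on an object; "squeeze" is the grip in N (left out, the last holds). Time passes only in rows, so rows that repeat a pose let the fingers close. It gives the time, the measured TCP pose, the force, the opening and the grip force at its end, in the units of the state.
- monitor.observe(): the state, without advancing time (a new reading comes with each control period).
- optics.get_image(name): name is "side" or "top"; returns (picture, depth): 400x640x3 uint8, red, green, blue; 400x640 float32, m along the optical axis (not along the pixel's ray), 0 where there is no reading.
- optics.get_calibration(name): a dict with "mtx" (3x3 intrinsics, pixels), "position" and "orientation" of the camera in the world. Camera axes: x right, y up, looking along -z (the intrinsics and any distortion apply to the point x, -y, -z); pixel columns grow to the right and rows downward; lengths in m; the calibration is good to about 2 mm. A picture is of the moment at which its call begins. get_calibration takes no time and is no camera call.
- order.sign_off(): hands the job in; it is judged then, once.
Trained networks look in the newest picture that a camera, given by its name, has taken for a name from the list of things; names that differ only in an ending like _2 or _b are one class to them, and where a whole thing is asked for, a point or a joint stands for the part that bears it (a point fixed in the world has none). Each returns a list of dicts, best first, with "conf" (0 to 1); they miss things now and then, are a little off and sometimes report something else, mostly with a low value. They report only what shows in the picture. A call takes as long as a camera call. They do not tell look-alikes from the thing itself.
- models.silhouettes(camera, query): "region" (400x640 bool, what is visible of it) and "position" ([column, row] in pixels, amid what is visible of it).
- models.spot_point(camera, query): "position" ([column, row] in pixels: a listed point, or the origin of a listed thing).
The state is a dict: "time": time; "joint_positions": joint angles; "qvel": joint speeds; "joint_efforts": joint torques, N m; "tcp_pos": TCP position; "eef_rot": TCP orientation; "wrist_force": force on the tool from outside, world axes, zero at the start; "moment": the same for the moment, N m; "finger_gap": opening from 0.0 (shut) to 1.0 (fully open); "finger_force": force on a finger pad.
Only numpy, scipy, OpenCV 4.12 (cv2) and the standard library are available. Lean on these libraries where they do the work, as an engineer would, in place of code of your own. Each camera call takes 0.05 s, during which the arm holds its last target. There are 200 camera calls.

## Working session

There is one attempt and no reset: what is moved stays moved. The work goes in short steps, Python scripts to look and compute and a tool call to move; the robot and the scene stay as the last step left them, time stands still between calls to the robot, and variables do not carry over. Pictures are saved under pics/ and viewed, at most 10 in all, crops included, and the job is handed in when it is done.

Besides the shell and the picture viewer there is one more tool, called after "Emit:" as name([rows], argument=value, ...), one row to a line, values as JSON. carry_out: Moves the arm, as the interface text tells. Its arguments: {"type":"object","properties":{"plan":{"type":"array","items":{"type":"object","properties":{"hand":{"type":"number"},"dp":{"type":"array","items":{"type":"number"}},"rotation":{"type":"array","items":{"type":"number"}}}}},"squeeze":{"type":"number"}},"required":["plan"]}

```bash
mkdir -p pics; cat > h.py <<'E'
import numpy as np, cv2
from station import monitor, optics, order, models, arm
def cloud(name):
    img,d=optics.get_image(name); c=optics.get_calibration(name)
    K=np.array(c["mtx"]); v,u=np.mgrid[0:400,0:640]
    P=np.stack([(u-K[0,2])/K[0,0]*d,-(v-K[1,2])/K[1,1]*d,-d],-1)
    R=np.array(c["orientation"]); 
    W=P@R.T+np.array(c["position"]); W[d==0]=np.nan
    return img,W
def save(n,img): cv2.imwrite("pics/"+n,img[...,::-1])
E
python3 - <<'E'
from h import *
for n in("top","side"):
    img,W=cloud(n); save(n+"0.png",img); np.savez(n+"0.npz",img=img,W=W)
    c=optics.get_calibration(n); print(n,c)
    for q in("lock_pin","pivot_pin","holder","tin"):
        for r in models.silhouettes(n,q)[:4]:
            p=W[r["region"]]; print(q,round(r["conf"],2),np.round(r["position"]),np.round(np.nanmedian(p,0),3),np.round(np.nanpercentile(p,[3,97],axis=0),3).tolist())
s=monitor.observe(); print(s["tcp_pos"],s["eef_rot"],s["time"],arm.grip_point_offset)
E
```

```text
top {'mtx': array([[366.09599734,   0.        , 319.93770845],
       [  0.        , 366.09599734, 193.60757449],
       [  0.        ,   0.        ,   1.        ]]), 'position': array([0.40297399, 0.02746044, 0.73556078]), 'orientation': array([[ 0.01760867,  0.99443657, -0.10385494],
       [-0.99978789,  0.01862212,  0.00879675],
       [ 0.01068181,  0.10367801,  0.99455355]])}
lock_pin 0.88 [209. 179.] [0.498 0.229 0.081] [[0.481, 0.215, 0.045], [0.518, 0.246, 0.084]]
lock_pin 0.83 [158. 199.] [0.458 0.321 0.065] [[0.438, 0.313, 0.011], [0.48, 0.332, 0.068]]
pivot_pin 0.71 [263. 169.] [0.511 0.13  0.083] [[0.5, 0.12, 0.049], [0.523, 0.143, 0.086]]
holder 0.7 [234. 155.] [0.555 0.187 0.035] [[0.47, 0.109, 0.009], [0.648, 0.256, 0.047]]
tin 0.74 [403. 200.] [ 0.472 -0.142  0.005] [[0.431, -0.178, 0.002], [0.512, -0.093, 0.046]]
side {'mtx': array([[391.62470242,   0.        , 314.05066308],
       [  0.        , 391.62470242, 204.06196318],
       [  0.        ,   0.        ,   1.        ]]), 'position': array([0.03359326, 0.47647599, 0.52470332]), 'orientation': array([[-0.691948
[... 184 characters left out ...]
0.218, 0.045], [0.515, 0.248, 0.083]]
lock_pin 0.62 [194. 282.] [0.453 0.326 0.062] [[0.434, 0.315, 0.002], [0.477, 0.335, 0.067]]
lock_pin 0.54 [269. 267.] [0.393 0.222 0.062] [[0.375, 0.207, 0.002], [0.416, 0.232, 0.068]]
pivot_pin 0.76 [268. 201.] [0.507 0.135 0.075] [[0.498, 0.12, 0.045], [0.521, 0.144, 0.085]]
holder 0.82 [232. 225.] [0.517 0.2   0.034] [[0.463, 0.111, 0.003], [0.644, 0.264, 0.046]]
tin 0.57 [372. 177.] [ 0.468 -0.136  0.023] [[0.425, -0.18, 0.002], [0.511, -0.093, 0.044]]
[0.26494896 0.59352757 0.23125596] [[-9.13151703e-01  4.07619880e-01  1.57997341e-05]
 [ 4.07619879e-01  9.13151702e-01 -5.60612217e-05]
 [-3.72792226e-05 -4.47521144e-05 -9.99999998e-01]] 0.5 -0.0187
```

```bash
python3 - <<'E'
from h import *
a=np.load("top0.npz")["img"]; b=np.load("side0.npz")["img"]
save("both.png",np.hstack([cv2.resize(a[90:290,120:470],None,fx=1.12,fy=1.12,interpolation=2),cv2.resize(b[90:290,120:470],None,fx=1.12,fy=1.12)]))
save("crop.png",cv2.resize(a[120:230,130:290],None,fx=5,fy=5,interpolation=2))
W=np.load("top0.npz")["W"]
def rect(m,t):
    p=W[m][:,:2].astype(np.float32); r=cv2.minAreaRect(p*1000); print(t,len(p),r, cv2.boxPoints(r).round(1).tolist(), p.mean(0))
x,y,z=W[...,0],W[...,1],W[...,2]
near=(np.hypot(x-.498,y-.23)<.04)&(z>.072); rect(near,"lockbar")
near=(np.hypot(x-.51,y-.131)<.03)&(z>.07); rect(near,"pivot")
rect((z>.04)&(z<.05)&(x>.44)&(x<.58)&(y>.08)&(y<.29),"block")
rect((z>.035)&(z<.05)&(np.hypot(x-.47,y+.137)<.06),"tinrim")
print(np.nanmax(z[(np.hypot(x-.498,y-.23)<.04)]))
m=(z>.05)&(y<.4)&(x>.3)
n,l,st,c=cv2.connectedComponentsWithStats(m.astype(np.uint8))
for i in range(1,n):
    if st[i,4]>15: q=W[l==i]; print(st[i,4],c[i].round(),np.nanmin(q,0).round(3),np.nanmax(q,0).round(3))
E
```

```text
lockbar 224 ((499.6844177246094, 231.57623291015625), (12.97231388092041, 49.838260650634766), 51.82650375366211) [[476.1000061035156, 241.89999389648438], [515.2999877929688, 211.10000610351562], [523.2999877929688, 221.3000030517578], [484.1000061035156, 252.10000610351562]] [0.49912304 0.23037294]
pivot 191 ((512.0077514648438, 132.33856201171875), (26.445629119873047, 25.506271362304688), 45.883644104003906) [[493.6000061035156, 131.6999969482422], [512.0, 114.0], [530.4000244140625, 133.0], [512.0999755859375, 150.6999969482422]] [0.5114351  0.13164133]
block 2616 ((506.4677734375, 182.3162078857422), (70.53514099121094, 160.54811096191406), 7.223501205444336) [[461.3999938964844, 257.5], [481.6000061035156, 98.19999694824219], [551.5, 107.0999984741211], [531.4000244140625, 266.3999938964844]] [0.5056018 0.1795031]
tinrim 326 ((470.8472900390625, -136.3538818359375), (88.97785949707031, 89.00325012207031), 84.74520111083984) [[422.5, -176.60000610351562], [511.1000061035156, -184.6999969482422], [519.2000122070312, -96.0999984741211], [430.6000061035156, -88.0]] [ 0.4719993  -0.13964334]
0.08440559840588824
250 [243.   6.] [0.822 0.146 0.05 ] [0.849 0.205 0.076]
1201 [628. 102.] [ 0.604 -0.6    0.05 ] [ 0.74  -0.531  0.123]
450 [126. 150.] [0.521 0.368 0.05 ] [0.587 0.4   0.062]
198 [260. 170.] [0.499 0.119 0.05 ] [0.525 0.145 0.087]
282 [206. 177.] [0.477 0.212 0.05 ] [0.521 0.25  0.084]
242 [155. 198.] [0.435 0.312 0.053] [0.483 0.336 0.069]
216 [211. 233.] [0.376 0.204 0.053] [0.421 0.233 0.069]
40 [329. 255.] [ 0.352 -0.005  0.05 ] [0.373 0.01  0.053]
19 [334. 251.] [ 0.363 -0.012  0.05 ] [ 0.374 -0.001  0.053]
```

View pics/both.png

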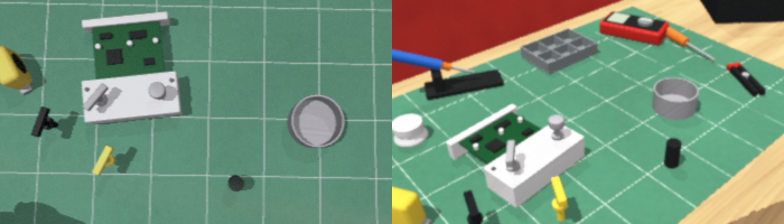

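View pics/crop.png

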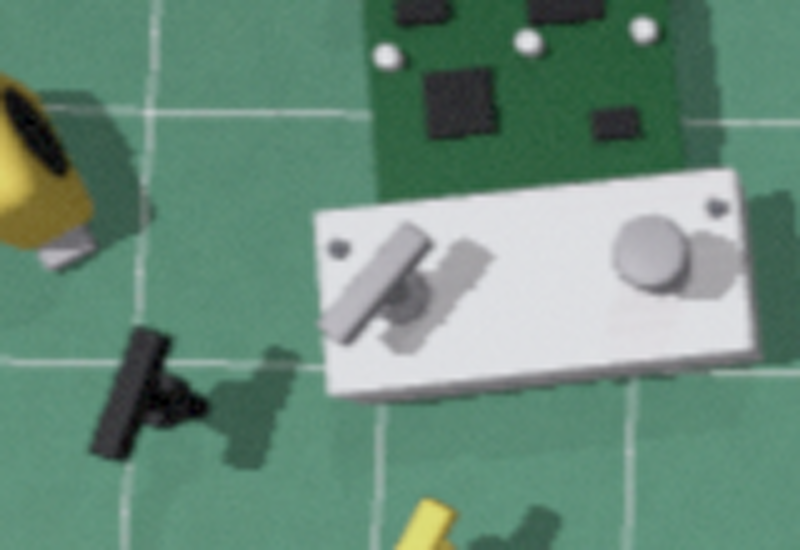

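Candidates (top view): grey T at (209,179) standing in the holder, black T at (158,199), yellow T at (211,233). The crop shows the grey one is in the holder's bore at 45° next to the round head at (263,169), so it is the lock pin. The tin is at (403,200). The holder's yaw is 7.2° and the bar's is 51.9°.

```bash
cat > go.py <<'E'
import sys
from h import *
from scipy.spatial.transform import Rotation as Ro
x,y,z,a=map(float,sys.argv[1:5])   # TCP target, tool-y angle deg
s=monitor.observe(); R=np.array(s["eef_rot"]); a=np.radians(a)
Y=np.array([np.cos(a),np.sin(a),0]); Z=np.array([0,0,-1.]); T=np.stack([np.cross(Y,Z),Y,Z],1)
d=R.T@(np.array([x,y,z])-s["tcp_pos"]); print("dp",d.round(4),"rot",Ro.from_matrix(R.T@T).as_rotvec().round(3),"t",s["time"],s["joint_positions"])
E
python3 go.py .4997 .2316 .15 51.9
```

```text
dp [-0.3619 -0.2348  0.0813] rot [-0.     0.     0.245] t 0.5 [-1.19401246  0.46752464 -0.01159449  1.60274437  0.0059919   1.07140492
 -0.05628227]
```

Emit:
carry_out([
  {"dp":[-0.362,-0.235,0.081],"rotation":[0,0,0.245],"hand":0.3},
  {"dp":[-0.362,-0.235,0.081],"rotation":[0,0,0.245],"hand":0.3},
  {"dp":[-0.362,-0.235,0.081],"rotation":[0,0,0.245],"hand":0.3},
  {"dp":[-0.362,-0.235,0.081],"rotation":[0,0,0.245],"hand":0.3},
  {"dp":[-0.362,-0.235,0.081],"rotation":[0,0,0.245],"hand":0.3},
], squeeze=90)

```text
time: 0.92
tcp_pos: [0.377, 0.4202, 0.1928]
eef_rot: [[-0.787, 0.616, 0.0], [0.616, 0.787, 0.0], [-0.0, 0.001, -1.0]]
wrist_force: [1.8, 0.2, 0.2]
finger_gap: 0.698
finger_force: 0.0
```

```bash
python3 go.py .4997 .2316 .15 51.9
```

```text
dp [-0.2128 -0.0729  0.0428] rot [0.001 0.    0.001] t 0.9167 [-0.96721564  0.36583849  0.08491539  1.8575413  -0.03803513  0.91914739
  0.04167822]
```

Emit:
carry_out([
  {"dp":[-0.213,-0.073,0.043],"rotation":[0,0,0],"hand":0.3},
  {"dp":[-0.213,-0.073,0.043],"rotation":[0,0,0],"hand":0.3},
  {"dp":[-0.213,-0.073,0.043],"rotation":[0,0,0],"hand":0.3},
  {"dp":[-0.213,-0.073,0.043],"rotation":[0,0,0],"hand":0.3},
  {"dp":[-0.213,-0.073,0.043],"rotation":[0,0,0],"hand":0.3},
])

```text
time: 1.33
tcp_pos: [0.4887, 0.2485, 0.1539]
eef_rot: [[-0.787, 0.617, 0.001], [0.617, 0.787, 0.001], [-0.0, 0.001, -1.0]]
wrist_force: [0.9, 0.8, 0.2]
finger_gap: 0.7
finger_force: 0.0
```

```bash
python3 go.py .4997 .2316 .056 51.9; python3 - <<'E'
from h import *
for n in("top","side"):
    img,W=cloud(n); x,y,z=W[...,0],W[...,1],W[...,2]
    if n=="side": save("side1.png",cv2.resize(img[140:300,130:330],None,fx=4,fy=4,interpolation=2))
    m=(np.hypot(x-.5,y-.2316)<.035)&(z>.068)&(z<.087)
    if m.sum()>20: print(n,m.sum(),cv2.minAreaRect((W[m][:,:2]*1000).astype(np.float32)),z[m].max())
E
```

```text
dp [-0.0191 -0.0066  0.0979] rot [0.001 0.    0.   ] t 1.3333 [-0.65105536  0.391388    0.14774182  1.93007176 -0.07673717  0.82446635
  0.44391648]
top 199 ((501.9607849121094, 229.27487182617188), (12.445755004882812, 43.22502136230469), 51.47142028808594) 0.08496015477504382
side 191 ((498.2864074707031, 230.74673461914062), (12.21666431427002, 50.92778778076172), 51.70040512084961) 0.08371183350538752
```

View pics/side1.png

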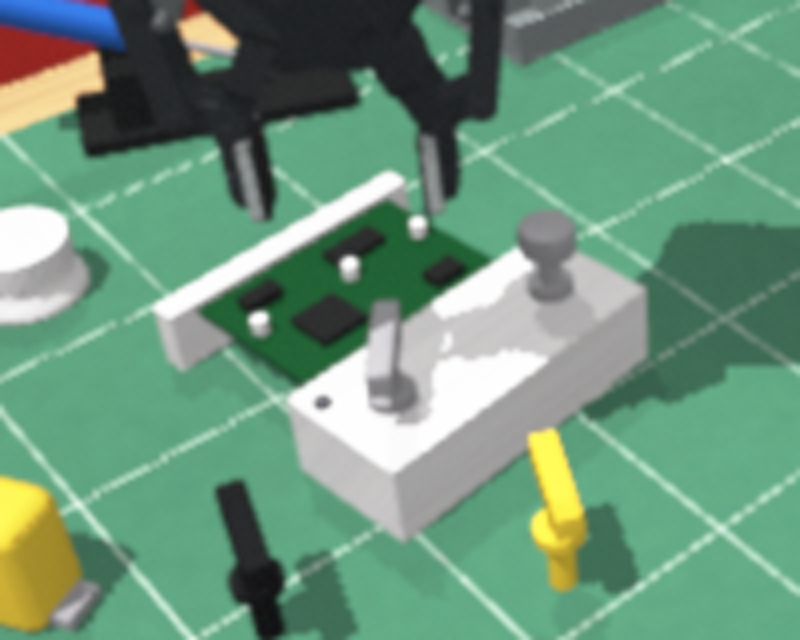

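The fingers hang clear above the bar, at (385,350) in the crop. Both cameras agree within about 1.5 mm, so I'll align and descend.

Emit:
carry_out([
  {"dp":[-0.019,-0.007,0.02],"rotation":[0,0,0],"hand":0.3},
  {"dp":[-0.019,-0.007,0.05],"rotation":[0,0,0],"hand":0.3},
  {"dp":[-0.019,-0.007,0.075],"rotation":[0,0,0],"hand":0.3},
  {"dp":[-0.019,-0.007,0.09],"rotation":[0,0,0],"hand":0.3},
  {"dp":[-0.019,-0.007,0.097],"rotation":[0,0,0],"hand":0.3},
])

```text
time: 1.85
tcp_pos: [0.4969, 0.2326, 0.0546]
eef_rot: [[-0.787, 0.617, -0.003], [0.617, 0.787, -0.002], [0.002, -0.003, -1.0]]
wrist_force: [0.3, -0.2, 0.5]
finger_gap: 0.697
finger_force: 0.0
```

```bash
python3 go.py .499 .2312 .057 51.9
```

```text
dp [-0.0025  0.0002 -0.0024] rot [-0.003 -0.002  0.   ] t 1.85 [-0.60009199  0.54879789  0.12784006  1.97270991 -0.11331542  0.63038287
  0.50720353]
```

Emit:
carry_out([
  {"dp":[0,0,0],"hand":0.3},
  {"dp":[0,0,0],"hand":1},
  {"dp":[0,0,0],"hand":1},
  {"dp":[0,0,0],"hand":1},
  {"dp":[0,0,0],"hand":1},
])

```text
$.plan[0]: bad value
```

Emit:
carry_out([
  {"dp":[0,0,0],"hand":1},
  {"dp":[0,0,0],"hand":1},
  {"dp":[0,0,0],"hand":1},
  {"dp":[0,0,0],"hand":1},
])

```text
$.plan[0]: bad value
```

```bash
python3 go.py .499 .2312 .057 51.9
```

```text
dp [-0.0025  0.0002 -0.0024] rot [-0.003 -0.002  0.   ] t 1.85 [-0.60009199  0.54879789  0.12784006  1.97270991 -0.11331542  0.63038287
  0.50720353]
```

Rotation has to be given in every row.

Emit:
carry_out([
  {"dp":[0,0,0],"rotation":[0,0,0],"hand":0.3},
  {"dp":[0,0,0],"rotation":[0,0,0],"hand":1},
  {"dp":[0,0,0],"rotation":[0,0,0],"hand":1},
  {"dp":[0,0,0],"rotation":[0,0,0],"hand":1},
  {"dp":[0,0,0],"rotation":[0,0,0],"hand":1},
])

```text
time: 2.27
tcp_pos: [0.4989, 0.2332, 0.0579]
eef_rot: [[-0.787, 0.617, 0.001], [0.617, 0.787, 0.001], [-0.001, 0.002, -1.0]]
wrist_force: [-3.3, 0.1, 6.2]
finger_gap: 0.136
finger_force: 16.6
```

Emit:
carry_out([
  {"dp":[0,0,0],"rotation":[0,0,0],"hand":1},
  {"dp":[0,0,0],"rotation":[0,0,0],"hand":1},
  {"dp":[0,0,0],"rotation":[0,0,0],"hand":1},
  {"dp":[0,0,0],"rotation":[0,0,0],"hand":1},
])

```text
time: 2.6
tcp_pos: [0.4988, 0.233, 0.0579]
eef_rot: [[-0.787, 0.617, 0.001], [0.617, 0.787, 0.001], [-0.0, 0.001, -1.0]]
wrist_force: [-1.1, -1.0, 6.4]
finger_gap: 0.122
finger_force: 87.9
```

```bash
python3 go.py .499 .2312 .057 51.9
```

```text
dp [-0.0013 -0.0013  0.0009] rot [ 0.001  0.    -0.   ] t 2.6 [-0.60007528  0.54360092  0.12898061  1.97097178 -0.11298431  0.63258888
  0.50744077]
```

Emit:
carry_out([
  {"dp":[0,0,0],"rotation":[0,0,-0.1],"hand":1},
  {"dp":[0,0,0],"rotation":[0,0,-0.2],"hand":1},
  {"dp":[0,0,0],"rotation":[0,0,-0.3],"hand":1},
  {"dp":[0,0,0],"rotation":[0,0,-0.4],"hand":1},
  {"dp":[0,0,0],"rotation":[0,0,-0.49],"hand":1},
], squeeze=110)

```text
time: 3.02
tcp_pos: [0.4984, 0.2321, 0.058]
eef_rot: [[-0.985, 0.17, -0.0], [0.17, 0.985, -0.001], [-0.0, -0.001, -1.0]]
wrist_force: [-4.0, -3.3, 9.6]
finger_gap: 0.117
finger_force: 108.2
```

Emit:
carry_out([
  {"dp":[0,0,-0.001],"rotation":[0,0,0],"hand":1},
  {"dp":[0,0,-0.001],"rotation":[0,0,0],"hand":1},
  {"dp":[0,0,-0.001],"rotation":[0,0,0],"hand":1},
])

```text
time: 3.27
tcp_pos: [0.4982, 0.2321, 0.0581]
eef_rot: [[-0.984, 0.176, -0.001], [0.176, 0.984, -0.001], [0.0, -0.001, -1.0]]
wrist_force: [-1.6, -3.8, 5.2]
finger_gap: 0.115
finger_force: 108.8
```

```bash
python3 - <<'E'
from h import *
print(monitor.observe()["moment"])
for n in("top","side"):
    img,W=cloud(n); save(n+"2.png",cv2.resize(img[120:230,140:300] if n=="top" else img[160:290,150:310],None,fx=4,fy=4,interpolation=2))
E
```

```text
[-0.80366279  0.52493279  0.0523629 ]
```

View pics/side2.png

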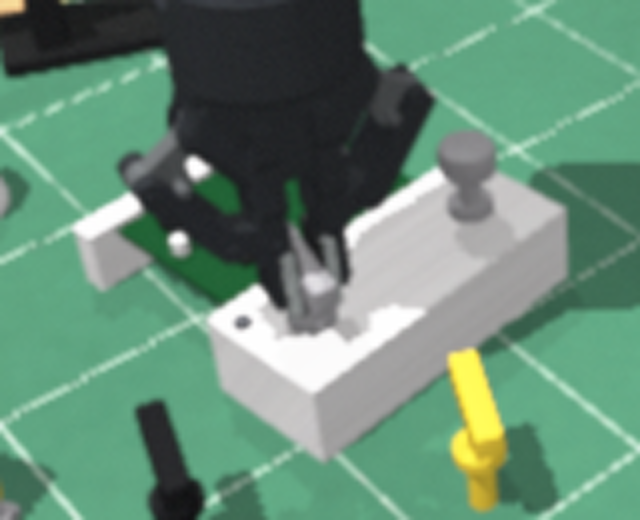

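The bar sits between the pads at (310,285) and has turned with the gripper, to about 73° from the holder's y. Next I'll twist clockwise while pulling up.

Emit:
carry_out([
  {"dp":[0,0,-0.001],"rotation":[0,0,0.1],"hand":1},
  {"dp":[0,0,-0.002],"rotation":[0,0,0.2],"hand":1},
  {"dp":[0,0,-0.003],"rotation":[0,0,0.3],"hand":1},
  {"dp":[0,0,-0.004],"rotation":[0,0,0.4],"hand":1},
  {"dp":[0,0,-0.005],"rotation":[0,0,0.5],"hand":1},
])

```text
time: 3.78
tcp_pos: [0.4984, 0.233, 0.0615]
eef_rot: [[-0.777, 0.629, 0.001], [0.629, 0.777, -0.0], [-0.001, 0.0, -1.0]]
wrist_force: [2.4, 0.7, -10.1]
finger_gap: 0.12
finger_force: 107.2
```

Emit:
carry_out([
  {"dp":[0,0,-0.001],"rotation":[0,0,0.1],"hand":1},
  {"dp":[0,0,-0.002],"rotation":[0,0,0.2],"hand":1},
  {"dp":[0,0,-0.003],"rotation":[0,0,0.3],"hand":1},
  {"dp":[0,0,-0.004],"rotation":[0,0,0.4],"hand":1},
  {"dp":[0,0,-0.005],"rotation":[0,0,0.48],"hand":1},
])

```text
time: 4.2
tcp_pos: [0.499, 0.2332, 0.0666]
eef_rot: [[-0.399, 0.917, 0.002], [0.917, 0.399, -0.0], [-0.001, 0.002, -1.0]]
wrist_force: [3.0, -0.1, -11.8]
finger_gap: 0.118
finger_force: 107.2
```

Emit:
carry_out([
  {"dp":[0,0,0],"rotation":[0,0,0],"hand":1},
  {"dp":[0,0,0],"rotation":[0,0,0],"hand":1},
  {"dp":[0,0,0],"rotation":[0,0,0],"hand":1},
])

```text
time: 4.45
tcp_pos: [0.4989, 0.2331, 0.0672]
eef_rot: [[-0.406, 0.914, 0.001], [0.914, 0.406, 0.0], [-0.001, 0.001, -1.0]]
wrist_force: [4.8, 0.3, -11.5]
finger_gap: 0.113
finger_force: 107.2
```

```bash
python3 - <<'E'
from h import *
print(monitor.observe()["moment"])
for n in("top","side"):
    img,W=cloud(n); save(n+"3.png",cv2.resize(img[120:230,140:300] if n=="top" else img[160:290,150:310],None,fx=4,fy=4,interpolation=2))
E
```

```text
[ 0.19221687 -1.22159202 -0.03405102]
```

View pics/side3.png

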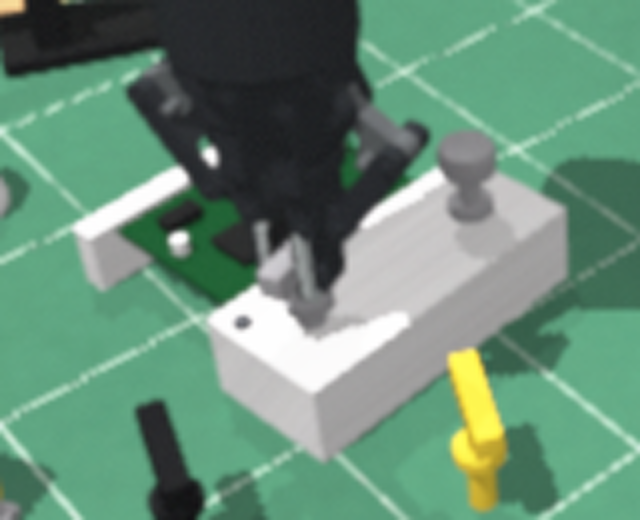

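The collar, at (315,300), has risen clear of the block, and the bar is turned to about 17° from the holder's y. I'll draw it out now.

Emit:
carry_out([
  {"dp":[0,0,-0.005],"rotation":[0,0,0],"hand":1},
  {"dp":[0,0,-0.01],"rotation":[0,0,0],"hand":1},
  {"dp":[0,0,-0.016],"rotation":[0,0,0],"hand":1},
  {"dp":[0,0,-0.022],"rotation":[0,0,0],"hand":1},
  {"dp":[0,0,-0.03],"rotation":[0,0,0],"hand":1},
])

```text
time: 4.97
tcp_pos: [0.4975, 0.2329, 0.0987]
eef_rot: [[-0.404, 0.915, -0.002], [0.915, 0.404, 0.0], [0.001, -0.002, -1.0]]
wrist_force: [-0.2, -0.9, -1.6]
finger_gap: 0.115
finger_force: 109.1
```

Emit:
carry_out([
  {"dp":[0,0,-0.01],"rotation":[0,0,0],"hand":1},
  {"dp":[0,0,-0.025],"rotation":[0,0,0],"hand":1},
  {"dp":[0,0,-0.045],"rotation":[0,0,0],"hand":1},
  {"dp":[0,0,-0.06],"rotation":[0,0,0],"hand":1},
  {"dp":[0,0,-0.07],"rotation":[0,0,0],"hand":1},
])

```text
time: 5.38
tcp_pos: [0.4986, 0.2333, 0.1704]
eef_rot: [[-0.404, 0.915, 0.002], [0.915, 0.404, 0.002], [0.001, 0.002, -1.0]]
wrist_force: [0.1, -0.1, -1.7]
finger_gap: 0.112
finger_force: 109.1
```

```bash
python3 - <<'E'
from h import *
for n in("top","side"):
    img,W=cloud(n); save(n+"4.png",cv2.resize(img[120:310,130:330],None,fx=3,fy=3,interpolation=2))
E
python3 go.py .471 -.1364 .16 24
```

```text
dp [-0.327  -0.1754  0.0091] rot [ 0.004 -0.001 -0.003] t 5.4833 [-0.74534582  0.3778163   0.30603086  1.92181922 -0.14833623  0.85971795
  0.05328452]
```

View pics/side4.png

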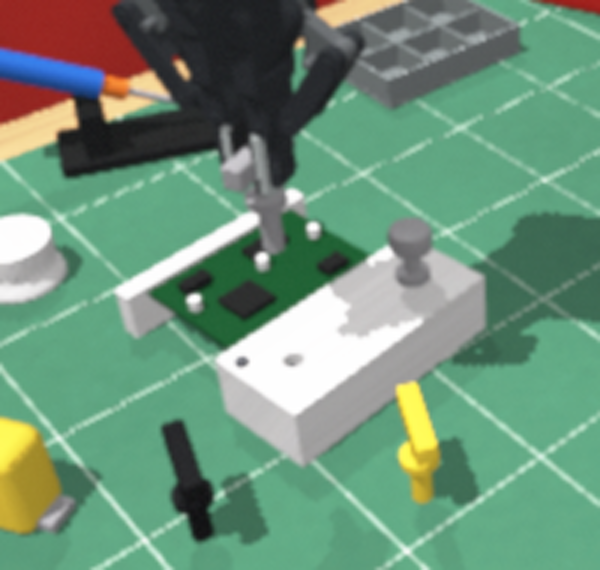

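The pin is out and held upright, its shaft at (270,225), the bore is empty at (292,360), and the round-headed pin is untouched. I'll carry it over to the tin.

Emit:
carry_out([
  {"dp":[-0.327,-0.175,0],"rotation":[0,0,0],"hand":1},
  {"dp":[-0.327,-0.175,0],"rotation":[0,0,0],"hand":1},
  {"dp":[-0.327,-0.175,0],"rotation":[0,0,0],"hand":1},
  {"dp":[-0.327,-0.175,0],"rotation":[0,0,0],"hand":1},
  {"dp":[-0.327,-0.175,0],"rotation":[0,0,0],"hand":1},
])

```text
time: 5.9
tcp_pos: [0.4813, 0.0234, 0.1671]
eef_rot: [[-0.405, 0.914, -0.002], [0.914, 0.405, -0.0], [0.001, -0.002, -1.0]]
wrist_force: [1.3, -0.7, -1.0]
finger_gap: 0.116
finger_force: 109.1
```

```bash
python3 go.py .471 -.137 .16 24
```

```text
dp [-0.1425 -0.0743  0.0072] rot [-0.002 -0.001 -0.002] t 5.9 [-0.45080277  0.27653139  0.3878213   2.08326101 -0.1434004   0.8082164
  0.43989269]
```

Emit:
carry_out([
  {"dp":[-0.142,-0.074,0],"rotation":[0,0,0],"hand":1},
  {"dp":[-0.142,-0.074,0],"rotation":[0,0,0],"hand":1},
  {"dp":[-0.142,-0.074,0],"rotation":[0,0,0],"hand":1},
  {"dp":[-0.142,-0.074,0],"rotation":[0,0,0],"hand":1},
  {"dp":[-0.142,-0.074,0],"rotation":[0,0,0],"hand":1},
])

```text
time: 6.32
tcp_pos: [0.4705, -0.1425, 0.1677]
eef_rot: [[-0.394, 0.919, -0.0], [0.919, 0.394, -0.004], [-0.003, -0.002, -1.0]]
wrist_force: [0.4, -0.8, -1.1]
finger_gap: 0.117
finger_force: 109.1
```

Emit:
carry_out([
  {"dp":[0,0,0],"rotation":[0,0,0],"hand":1},
  {"dp":[0,0,0],"rotation":[0,0,0],"hand":1},
])

```text
time: 6.48
tcp_pos: [0.4718, -0.1339, 0.1671]
eef_rot: [[-0.404, 0.915, -0.002], [0.915, 0.404, 0.001], [0.001, -0.001, -1.0]]
wrist_force: [0.1, 0.6, -0.5]
finger_gap: 0.115
finger_force: 109.1
```

```bash
python3 - <<'E'
from h import *
img,W=cloud("side"); save("side5.png",cv2.resize(img[80:250,290:470],None,fx=3.3,fy=3.3,interpolation=2))
x,y,z=W[...,0],W[...,1],W[...,2]
m=(z>.042)&(z<.048)&(np.hypot(x-.47,y+.137)<.06); print(m.sum(),cv2.minEnclosingCircle((W[m][:,:2]*1000).astype(np.float32)))
m=(z>.11)&(z<.155)&(np.hypot(x-.47,y+.137)<.03);
for a in np.arange(.11,.16,.007):
    k=m&(abs(z-a)<.0035); print(a.round(3),k.sum(),np.nanmean(W[k],0).round(4))
E
python3 go.py .471 -.137 .05 24
```

```text
154 ((467.9368591308594, -138.5003204345703), 46.739105224609375)
0.11 0 [nan nan nan]
0.117 0 [nan nan nan]
0.124 6 [ 0.4683 -0.1336  0.125 ]
0.131 18 [ 0.468  -0.1321  0.1313]
0.138 17 [ 0.4685 -0.1328  0.138 ]
0.145 18 [ 0.4683 -0.1329  0.1446]
0.152 11 [ 0.4675 -0.1309  0.1521]
0.159 0 [nan nan nan]
dp [-0.0033 -0.0025  0.1172] rot [-0.001 -0.001 -0.001] t 6.5333 [-0.18181004  0.29622368  0.45810638  2.06751001 -0.17885089  0.81646944
  0.80008483]<stdin>:7: RuntimeWarning: Mean of empty slice
```

View pics/side5.png

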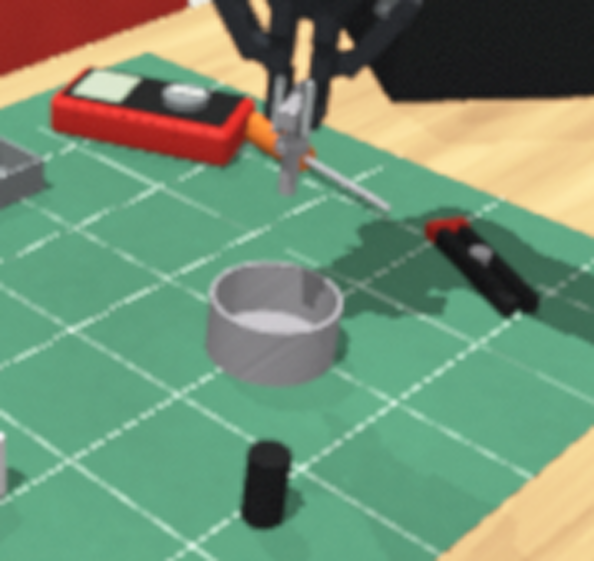

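The pin hangs upright, its tip at (287,190), above the tin at (275,320). I'll lower it in.

Emit:
carry_out([
  {"dp":[-0.004,-0.002,0.025],"rotation":[0,0,0],"hand":1},
  {"dp":[-0.004,-0.002,0.055],"rotation":[0,0,0],"hand":1},
  {"dp":[-0.004,-0.002,0.085],"rotation":[0,0,0],"hand":1},
  {"dp":[-0.004,-0.002,0.105],"rotation":[0,0,0],"hand":1},
  {"dp":[-0.004,-0.002,0.114],"rotation":[0,0,0],"hand":1},
])

```text
time: 6.95
tcp_pos: [0.4705, -0.1366, 0.051]
eef_rot: [[-0.407, 0.913, -0.005], [0.913, 0.407, 0.002], [0.003, -0.004, -1.0]]
wrist_force: [-0.1, -0.0, -1.5]
finger_gap: 0.116
finger_force: 109.1
```

Emit:
carry_out([
  {"dp":[0,0,0.002],"rotation":[0,0,0],"hand":1},
  {"dp":[0,0,0.003],"rotation":[0,0,0],"hand":1},
  {"dp":[0,0,0.003],"rotation":[0,0,0],"hand":1},
])

```text
time: 7.2
tcp_pos: [0.4731, -0.1388, 0.0516]
eef_rot: [[-0.405, 0.914, 0.002], [0.914, 0.405, -0.0], [-0.001, 0.002, -1.0]]
wrist_force: [0.1, -0.2, -1.7]
finger_gap: 0.12
finger_force: 109.1
```

Emit:
carry_out([
  {"dp":[0,0,0.001],"rotation":[0,0,0],"hand":1},
  {"dp":[0,0,0.002],"rotation":[0,0,0],"hand":1},
  {"dp":[0,0,0.002],"rotation":[0,0,0],"hand":1},
])

```text
time: 7.45
tcp_pos: [0.4727, -0.1391, 0.0495]
eef_rot: [[-0.404, 0.915, 0.001], [0.915, 0.404, 0.0], [-0.001, 0.001, -1.0]]
wrist_force: [0.0, -0.5, -1.8]
finger_gap: 0.114
finger_force: 109.1
```

Emit:
carry_out([
  {"dp":[0,0,0],"rotation":[0,0,0],"hand":0.6},
  {"dp":[0,0,0],"rotation":[0,0,0],"hand":0.3},
  {"dp":[0,0,0],"rotation":[0,0,0],"hand":0.1},
  {"dp":[0,0,-0.005],"rotation":[0,0,0],"hand":0.1},
  {"dp":[0,0,-0.02],"rotation":[0,0,0],"hand":0.1},
])

```text
time: 7.87
tcp_pos: [0.4708, -0.1389, 0.0679]
eef_rot: [[-0.404, 0.915, -0.003], [0.915, 0.404, 0.0], [0.002, -0.003, -1.0]]
wrist_force: [1.3, 0.3, 0.4]
finger_gap: 0.816
finger_force: 0.0
```

Emit:
carry_out([
  {"dp":[0,0,-0.03],"rotation":[0,0,0],"hand":0.1},
  {"dp":[0,0,-0.07],"rotation":[0,0,0],"hand":0.1},
  {"dp":[0,0,-0.1],"rotation":[0,0,0],"hand":0.1},
  {"dp":[0,0,-0.12],"rotation":[0,0,0],"hand":0.1},
  {"dp":[0,0,-0.12],"rotation":[0,0,0],"hand":0.1},
])

```text
time: 8.28
tcp_pos: [0.4749, -0.14, 0.1935]
eef_rot: [[-0.404, 0.915, 0.009], [0.915, 0.404, -0.001], [-0.004, 0.008, -1.0]]
wrist_force: [0.6, -1.0, 0.4]
finger_gap: 0.901
finger_force: 0.0
```

```bash
python3 - <<'E'
from h import *
img,W=cloud("side"); save("side6.png",cv2.resize(img[80:250,290:470],None,fx=3.3,fy=3.3,interpolation=2))
E
```

```text
(no output)
```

View pics/side6.png

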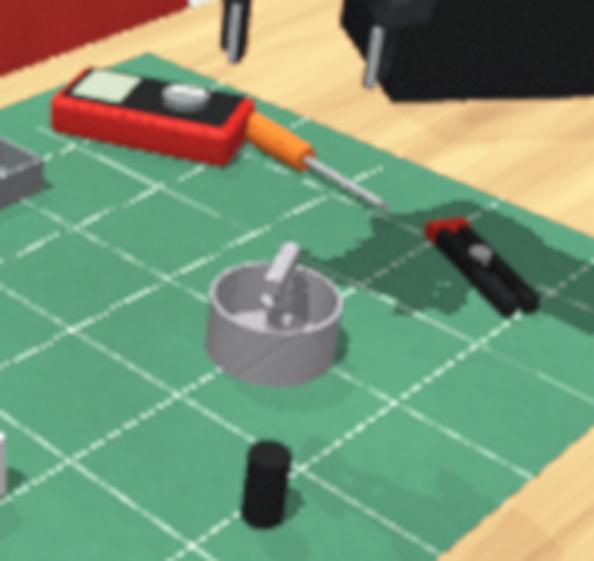

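The pin's head, at (283,262), is tipped toward the far rim and the tin is upright. I'll wait for it to settle and check again.

Emit:
carry_out([
  {"dp":[0,0,0],"rotation":[0,0,0],"hand":0.1},
  {"dp":[0,0,0],"rotation":[0,0,0],"hand":0.1},
  {"dp":[0,0,0],"rotation":[0,0,0],"hand":0.1},
  {"dp":[0,0,0],"rotation":[0,0,0],"hand":0.1},
  {"dp":[0,0,0],"rotation":[0,0,0],"hand":0.1},
])

```text
time: 8.75
tcp_pos: [0.4717, -0.1391, 0.188]
eef_rot: [[-0.404, 0.915, -0.002], [0.915, 0.404, -0.0], [0.001, -0.002, -1.0]]
wrist_force: [0.1, 0.3, -0.7]
finger_gap: 0.898
finger_force: 0.0
```

Emit:
carry_out([
  {"dp":[0,0,0],"rotation":[0,0,0],"hand":0.1},
  {"dp":[0,0,0],"rotation":[0,0,0],"hand":0.1},
  {"dp":[0,0,0],"rotation":[0,0,0],"hand":0.1},
  {"dp":[0,0,0],"rotation":[0,0,0],"hand":0.1},
  {"dp":[0,0,0],"rotation":[0,0,0],"hand":0.1},
])

```text
time: 9.17
tcp_pos: [0.4721, -0.1392, 0.1888]
eef_rot: [[-0.404, 0.915, 0.0], [0.915, 0.404, -0.0], [-0.0, 0.0, -1.0]]
wrist_force: [0.1, -0.6, 0.3]
finger_gap: 0.898
finger_force: 0.0
```

```bash
python3 - <<'E'
from h import *
img,W=cloud("side"); save("side7.png",cv2.resize(img[140:220,335:415],None,fx=6,fy=6,interpolation=2))
x,y,z=W[...,0],W[...,1],W[...,2]
m=(z>.049)&(z<.12)&(np.hypot(x-.47,y+.137)<.07); print(m.sum(),np.nanmean(W[m],0),z[m].max())
m=(z>.04)&(z<.048)&(np.hypot(x-.47,y+.137)<.06); print(m.sum(),cv2.minEnclosingCircle((W[m][:,:2]*1000).astype(np.float32)))
E
```

```text
107 [ 0.46733922 -0.13633409  0.06753294] 0.07185820818056476
215 ((468.89727783203125, -137.18356323242188), 45.93210983276367)
```

View pics/side7.png

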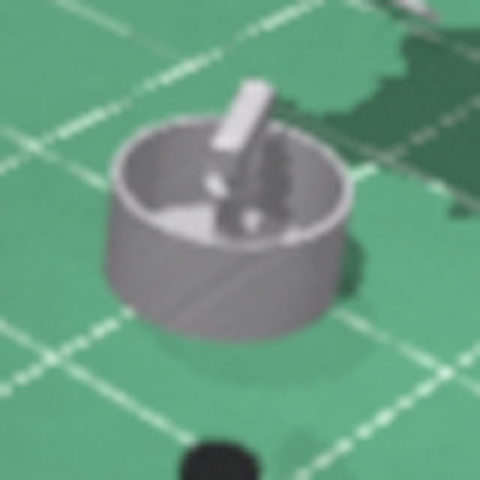

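The pin stands upright in the tin, with its bar top at z ≈ 0.071 and its centre near (0.467, -0.136). The gripper is clear.

```bash
python3 -c "
from station import order; print(order.sign_off())"
```

```text
the job is handed in; nothing more can be done
None
```

The lock pin was twisted about 27° each way, drawn out of the bore and left standing upright in the tin; the tin is upright, the round-headed pin looked unmoved when last in view, and I handed the job in at about 9 s of the 48 s limit (no verdict was returned).

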